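# Shut the fixings box and hold it up level by its handle

## Task

The open box of steel fixings on the workbench is about to go back to the rack. Slide its blue lid fully shut while the box stands on the bench so that nothing can fall out, then pick the box up by its red handle bar, keeping it level, and hold it still and level with its underside about 12 cm above the bench: finish like that, holding it in the air. Keep the fixings inside and leave the hammer, screwdriver, tape measure and timber offcut where they lie.

Things in the scene. Friction and masses are not known exactly. Their poses are not given: they have to be found in the camera images.
- box: Loose wooden box of fixings, about 0.5 kg: 110 (x) by 230 (y) by 60 mm high, 66 at the groove lips; walls 8 mm. At y = 0 uprights stand outside both long sides (36 mm in y, 130 mm high, outer faces at x = +-65 mm) and carry a red handle bar. Origin: centre of the underside; x across, along the bar; y along the box, the way the lid opens; z up. Balances within 12 mm of the bar's middle.
- handle_mid (a point): Middle of the red handle bar, at (0, 0, 120 mm) in the box's frame, same axes. The bar is 18 mm wide (y), 20 mm high (z 110 to 130 mm) and runs along the box's x, 110 mm of it free between the uprights. Grip it across its 18 mm from above, fingers closing along the box's y; 52 mm are free between bar and lid.
- lid (a joint): Slide of the blue lid along the box's y: 0 m = fully shut against its stop, positive = slid out towards the box's +y end, at most 0.08 m. Sliding friction about 1.2 N plus damping of 3 N per m/s; it stays where it is left.
- lid_pull (a point): Centre of the dark wooden pull on the blue lid, moving with it, at (0, 85 mm + joint value, 71 mm) in the box's frame, same axes: a bar 50 mm in x, 14 mm in y, 26 mm high, from the lid's top face at 58 mm to 84 mm over the box's underside. Grip it from above with the fingers closing along the box's y, or push it. The lid is 92 x 218 x 6 mm.
- brace_a: Loose L-shaped flat steel corner brace, legs 60 and 46 mm, 16 mm wide, 5 mm thick, on the box's floor; origin under its middle.
- brace_b: Second steel corner brace, the same.
- washer: Loose brass washer, 38 mm across, 6 mm thick, on the box's floor; origin under its centre.
- hammer: Hammer with a wooden handle, about 270 mm long, lying on the bench beyond the box's +x side. Leave alone.
- screwdriver: Screwdriver with yellow handle, about 190 mm long, lying on the bench on the box's -x side. Leave alone.
- tape: Grey and yellow tape measure, 62 x 62 x 30 mm, lying on the bench beyond the box's -y end. Leave alone.
- offcut: Offcut of timber, 190 x 70 x 45 mm, lying on the bench to the robot's left. Leave alone.
- table: The plywood workbench; its top is at z = 0.
There are look-alikes about, which are no part of the job. Leave any brown, pink or purple look-alike of the brace_a alone.

How it is judged:
By the outcome, as a careful person would: the job done as asked, in the order asked, and still so for the second after the job is handed in, while the arm keeps its last pose, push and grip.
It also fails if it takes over 43 s, if anything falls off the work surface, if the arm or the gripper's body presses on something with over 40 N, if the wrist force passes 120 N, or if a joint passes its speed limit or range.

## Robot

A 6-joint arm with a two-finger parallel gripper is mounted at the origin on the work surface. World frame = base frame: x ahead of the robot, y to its left, z up, the work surface at z = 0. Lengths are in m, angles in rad, forces in N, time in s.
With the tool pointing down it reaches from about 0.25 to 0.725 m from the base axis. Payload 9.7 kg.
Tool frame: the origin (TCP) lies between the finger pads, 19 mm behind the fingertips; this is the grasp point; z points along the fingers, y is the line along which they close (so a half turn about z gives the same grasp; the last joint's range is limited). The gripper opens to 85 mm and grips with 20 to 120 N. Pads are 22 mm wide; open, the fingers measure 114 mm over their backs; the gripper's body (76 mm by 85 mm) begins 54 mm behind the grasp point. The pads swing forward as they close: fully open they stand 13 mm farther back than shut.
Start: joints at [1.318, 0.087, 0.176, 1.66, 0, 1.571], TCP at [0.138, 0.533, 0.25] pointing down, gripper open.
Joint ranges: [-3.13, 3.13], [-0.85, 1.81], [-1.15, 1.24], [-2.2, 2.28], [-1.44, 1.52], [-3.14, 3.14]. Speed limits (rad/s): [2.22, 2.22, 2.57, 3.14, 3.14, 3.14].

## Interface

Orientations are given as a unit quaternion [w, x, y, z].
In Python, from workcell import bot gives the robot as it stands.
- The arm moves only by the shell command python3 -m pendant 'ROWS' [FORCE]. ROWS is JSON, a list of rows, each a list of 7 numbers: the shift along the tool's x, y, z in mm, then the turn, a rotation vector about the tool's x, y, z in degrees, then the gripper's target within -1 to 1 (fully open at 1, half-way at 0, shut at -1). A call has 1 to 20 rows; each row shifts and turns the commanded pose from where the row before left it, along the tool's axes as they then stand; what a row does not reach is not made up. A row lasts 1/12 s, in which the tool goes at most 41.7 mm and 7.16 degrees, less where a joint would pass 70% of its speed; a pose out of reach is approached as far as the arm can. A call is refused whole if a number of a shift passes 41.7 or a number of a turn 7.16, either way. A call with a gripper value outside its range is refused whole. The fingers move at their own pace and stop on an object; FORCE is the grip in N (left out, the last holds). Time passes only in rows, so rows that do not move let the fingers close. It gives the time, the measured TCP pose, the force, the opening and the grip force at its end, in the units of the state.
- bot.get_state(): the state, without advancing time (a new reading comes with each control period).
- bot.get_image(name): name is "scene" or "top" or "wrist"; returns a dict with "image" (384x512x3 uint8, red, green, blue), "range_z" (384x512 float32, m along the optical axis (not along the pixel's ray), 0 where there is no reading), "fx", "fy", "cx", "cy" (pixels), "R" (3x3) and "t" (3): a world point X has camera coordinates R X + t; the wrist camera has in their place "T_tool_cam" (4x4, takes a point from camera to tool coordinates, whose origin is the TCP and whose axes are the flange's). Camera axes: x right, y down, z forward; pixel columns grow to the right and rows downward; lengths in m; the calibration is good to about 2 mm. A picture is of the moment at which its call begins: read the wrist's pose just before it.
- bot.close_job(): hands the job in; it is judged then, once.
The state is a dict: "clock": time; "joint_pos": joint angles; "joint_velocities": joint speeds; "tau": joint torques, N m; "tcp_pos": TCP position; "eef_rot": TCP orientation; "contact_force": force on the tool from outside, world axes, zero at the start; "ft_torque": the same for the moment, N m; "grip_width": finger opening in m; "grip_force": force on a finger pad.
Only numpy, scipy, OpenCV 4.12 (cv2) and the standard library are available. Lean on these libraries where they do the work, as an engineer would, in place of code of your own. Each camera call takes 0.05 s, during which the arm holds its last target. There are 200 camera calls.

## Working session

There is one attempt and no reset: what is moved stays moved. The work goes in short steps, Python scripts to look and compute and a shell command to move; the robot and the scene stay as the last step left them, time stands still between calls to the robot, and variables do not carry over. Pictures are saved under pics/ and viewed, at most 10 in all, crops included, and the job is handed in when it is done.

```bash
mkdir -p pics; python3 - <<'E'
from workcell import bot
import cv2,numpy as np
s=bot.get_state();print({k:np.round(v,3).tolist() for k,v in s.items()})
ims=[]
for n in("scene","top"):
    d=bot.get_image(n);np.savez(f"{n}.npz",**{k:v for k,v in d.items()})
    cv2.imwrite(f"pics/{n}0.png",d["image"][:,:,::-1])
E
```

```text
{'clock': 0.0, 'joint_pos': [1.318, 0.087, 0.175, 1.66, -0.0, 1.571], 'joint_velocities': [0.0, -0.0, -0.001, 0.0, -0.002, -0.001], 'tau': [-0.002, -52.038, 46.481, 0.016, -0.0, -0.0], 'tcp_pos': [0.138, 0.532, 0.249], 'eef_rot': [-0.0, 0.126, 0.992, -0.001], 'contact_force': [-0.699, 0.223, -0.028], 'ft_torque': [-0.021, -0.004, -0.013], 'grip_force': 0.0, 'grip_width': 0.085}
```

View pics/top0.png

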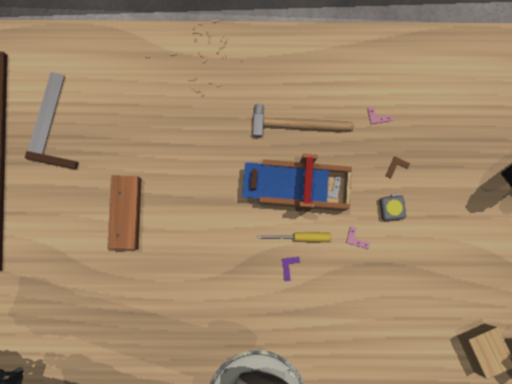

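View pics/scene0.png

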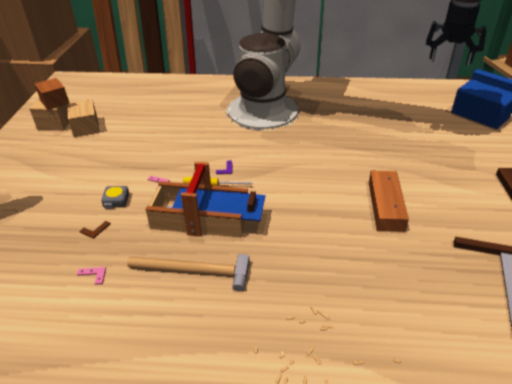

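The top view shows the box at about (300,185): red bar at (308,181), blue lid sticking out to the left, and dark pull at (253,180). Look-alikes for the pull or bar are the brown brace (397,166), the pink braces (379,117) and (357,238), the purple brace (291,268) and the timber offcut (124,212). I'm choosing the red bar and the pull on the blue lid.

```bash
cat > h.py <<'E'
import numpy as np,cv2
def world(d,mask):
    v,u=np.nonzero(mask&(d["range_z"]>0));z=d["range_z"][v,u]
    P=np.c_[(u-d["cx"])/d["fx"]*z,(v-d["cy"])/d["fy"]*z,z]
    return (P-d["t"])@d["R"],u,v   # R^T (P-t)
def rect(p):
    (c,s,a)=cv2.minAreaRect((p[:,:2]*1000).astype(np.float32));return np.round(c,1),np.round(s,1),round(a,1)
E
python3 - <<'E'
from h import *
d=dict(np.load("top.npz"));im=d["image"];h=cv2.cvtColor(im,cv2.COLOR_RGB2HSV)
W=np.zeros(im.shape[:2],bool);W[150:220,235:360]=1
H,S,V=[h[...,i].astype(int) for i in range(3)]
p,u,v=world(d,W);Z=np.full(W.shape,np.nan);Z[v,u]=p[:,2]
red=W&((H<5)|(H>174))&(S>190)&(Z>.1); blue=W&(H>100)&(H<130)&(S>120)
pull=W&(Z>.072)&(Z<.1);pull[:,:240]=0;pull[:,268:]=0
for n,m in(("red",red),("bar z",W&(Z>.105)),("blue",blue),("pull",pull),("boxall",W&(Z>.03))):
    p,_,_=world(d,m);print(n,m.sum(),rect(p),np.round(np.percentile(p,[5,50,95],axis=0)[:,:].tolist(),3).tolist())
cv2.imwrite("pics/crop.png",cv2.resize(im[140:225,225:370,::-1],None,fx=5,fy=5))
E
```

```text
red 7 (array([ 555.7, -120.4]), array([ 7.4, 88. ]), 87.9) [[0.516, -0.125, 0.127], [0.531, -0.123, 0.129], [0.583, -0.117, 0.131]]
bar z 503 (array([ 552. , -119.8]), array([ 34.9, 130.4]), 85.8) [[0.489, -0.132, 0.117], [0.551, -0.119, 0.129], [0.612, -0.107, 0.133]]
blue 2166 (array([553.3, -69.3]), array([215.2,  89.1]), 84.9) [[0.52, -0.167, 0.054], [0.556, -0.061, 0.058], [0.594, 0.029, 0.062]]
pull 113 (array([546.9,   8.1]), array([76.3, 28.6]), 18.5) [[0.538, 0.006, 0.078], [0.562, 0.013, 0.083], [0.583, 0.018, 0.087]]
boxall 4204 (array([553.7, -98. ]), array([275.9, 130.4]), 85.3) [[0.495, -0.224, 0.053], [0.554, -0.092, 0.06], [0.606, 0.024, 0.13]]
```

View pics/crop.png

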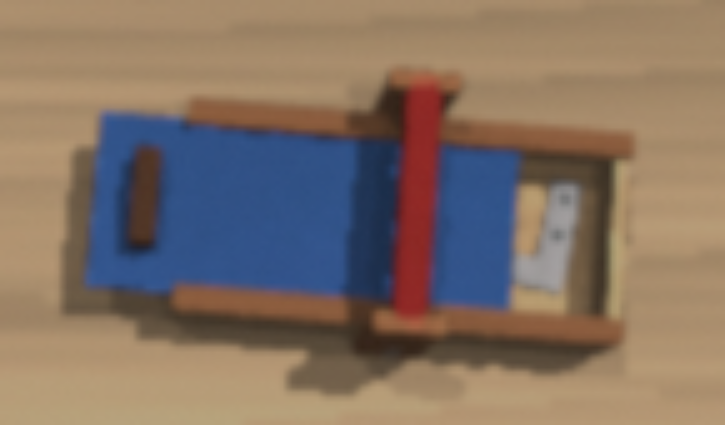

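The crop confirms it: blue lid about 47 mm open, dark pull at crop pixel (145,197), and red bar at (418,200). The numbers agree with each other: bar middle (0.552, -0.120, 0.12), box yaw about -4.8°, and the pull at (0.562, 0.011) with its top at 0.084. Moving above the pull.

```bash
python3 -m pendant '[[0,0,0,0,0,-4.9,1],[0,0,0,0,0,-4.9,1],[-26,-27,2,0,0,0,1],[-26,-27,2,0,0,0,1],[-26,-27,2,0,0,0,1],[-26,-27,2,0,0,0,1],[-26,-27,2,0,0,0,1],[-26,-27,2,0,0,0,1],[-26,-27,2,0,0,0,1],[-26,-27,2,0,0,0,1],[-26,-27,2,0,0,0,1],[-26,-27,2,0,0,0,1],[-26,-27,2,0,0,0,1],[-26,-27,2,0,0,0,1],[-26,-27,2,0,0,0,1],[-26,-27,2,0,0,0,1],[-26,-27,2,0,0,0,1],[-26,-27,2,0,0,0,1],[-26,-27,2,0,0,0,1],[-26,-27,2,0,0,0,1]]' 40
cat >> h.py <<'E'
from scipy.spatial.transform import Rotation as Ro
def wrist(bot):
    s=bot.get_state();d=bot.get_image("wrist")
    R=Ro.from_quat(np.roll(s["eef_rot"],-1)).as_matrix();T=np.eye(4);T[:3,:3]=R;T[:3,3]=s["tcp_pos"]
    C=np.linalg.inv(T@d["T_tool_cam"]);d["R"]=C[:3,:3];d["t"]=C[:3,3];return s,R,d
def totool(s,R,p): return np.round(R.T@(np.array(p)-s["tcp_pos"])*1000,1)
E
python3 - <<'E'
from h import *
from workcell import bot
s,R,d=wrist(bot);im=d["image"];cv2.imwrite("pics/w1.png",im[:,:,::-1])
print(np.round(R,3).tolist(),s["tcp_pos"])
p,u,v=world(d,np.ones(im.shape[:2],bool));k=(abs(p[:,0]-.56)<.045)&(abs(p[:,1]-.015)<.045)&(p[:,2]>.072)&(p[:,2]<.1)
q=p[k];print(k.sum(),rect(q),np.median(q,0),u[k].mean(),v[k].mean(),totool(s,R,[*(rect(q)[0]/1000),.08]))
k=(abs(p[:,0]-.552)<.06)&(abs(p[:,1]+.12)<.05)&(p[:,2]>.105)&(p[:,2]<.15);q=p[k]
if len(q)>20: print("bar",rect(q),np.median(q,0))
E
```

```text
clock: 1.77
tcp_pos: [0.5651, 0.0081, 0.2135]
eef_rot: [-0.0, 0.041, 0.999, -0.0]
contact_force: [0.3, 0.5, -0.2]
grip_width: 0.0854
grip_force: 0.0
[[-0.997, 0.082, -0.0], [0.082, 0.997, 0.0], [0.0, -0.0, -1.0]] [0.56506143 0.00807322 0.21352735]
962 (array([560.5,  12. ]), array([14. , 50.2]), 85.9) [0.55812177 0.01218449 0.08349732] 258.04781704781703 178.66424116424116 [  4.8   3.5 133.5]
bar (array([ 551.9, -120.9]), array([ 37. , 122.8]), 85.7) [ 0.54707518 -0.11563342  0.12918993]
```

View pics/w1.png

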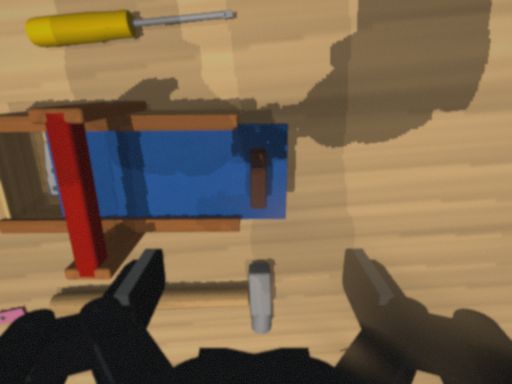

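The wrist view shows the pull at (258,178), 14 × 50 mm with its top at 0.0835, so it matches. It's centred between the fingers. Descend and grip.

```bash
python3 -m pendant '[[5,3.5,25,0,0,0,1],[0,0,30,0,0,0,1],[0,0,30,0,0,0,1],[0,0,25,0,0,0,1],[0,0,15,0,0,0,1],[0,0,8,0,0,0,1],[0,0,0,0,0,0,0],[0,0,0,0,0,0,-1],[0,0,0,0,0,0,-1],[0,0,0,0,0,0,-1],[0,0,0,0,0,0,-1],[0,0,0,0,0,0,-1],[0,0,0,0,0,0,-1],[0,0,0,0,0,0,-1]]' 30
```

```text
clock: 2.98
tcp_pos: [0.5601, 0.0138, 0.0819]
eef_rot: [0.001, 0.041, 0.999, -0.0]
contact_force: [-0.9, -0.5, 6.0]
grip_width: 0.0135
grip_force: 35.2
```

```bash
python3 -m pendant '[[0,0,-0.5,0,0,0,-1],[0,0,-0.5,0,0,0,-1],[0,-2,0,0,0,0,-1],[0,-4,0,0,0,0,-1],[0,-4,0,0,0,0,-1],[0,-4,0,0,0,0,-1],[0,-4,0,0,0,0,-1],[0,-4,0,0,0,0,-1],[0,-4,0,0,0,0,-1],[0,-4,0,0,0,0,-1],[0,-4,0,0,0,0,-1],[0,-4,0,0,0,0,-1],[0,-3,0,0,0,0,-1],[0,-2,0,0,0,0,-1],[0,-1,0,0,0,0,-1],[0,-1,0,0,0,0,-1]]'
python3 -m pendant '[[0,-1,0,0,0,0,-1],[0,-1,0,0,0,0,-1],[0,-1,0,0,0,0,-1]]'
python3 - <<'E'
from h import *
from workcell import bot
d=bot.get_image("top");im=d["image"];p,u,v=world(d,np.ones(im.shape[:2],bool))
k=(abs(p[:,0]-.552)<.075)&(abs(p[:,1]+.125)<.03)&(p[:,2]>.11)&(p[:,2]<.14);print(rect(p[k]))
cv2.imwrite("pics/c2.png",cv2.resize(im[140:225,225:370,::-1],None,fx=5,fy=5))
E
```

```text
clock: 4.32
tcp_pos: [0.556, -0.0311, 0.082]
eef_rot: [0.0, 0.041, 0.999, 0.0]
contact_force: [3.7, 0.8, -0.4]
grip_width: 0.0136
grip_force: 34.6
clock: 4.57
tcp_pos: [0.5557, -0.034, 0.082]
eef_rot: [-0.0, 0.041, 0.999, 0.0]
contact_force: [4.3, 0.6, 0.1]
grip_width: 0.0137
grip_force: 34.5
(array([ 549.7, -129. ]), array([ 16.2, 127.6]), 86.0)
```

View pics/c2.png

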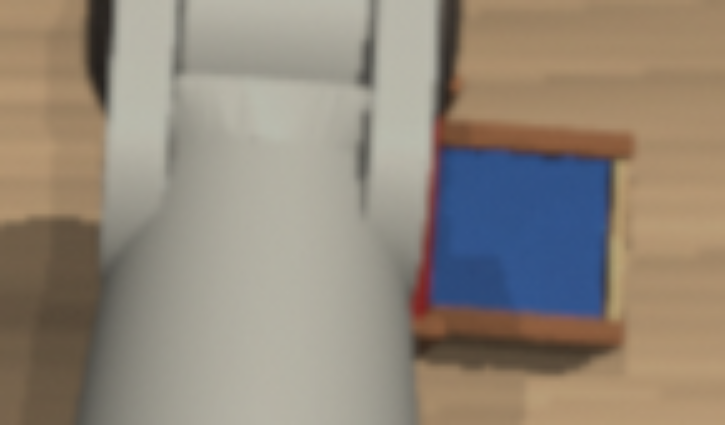

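The top view shows the lid within about 2 mm of the end wall (crop x about 610) and the box hasn't moved. Pushing on to the stop.

```bash
for i in 1 2; do python3 -m pendant '[[0,-1,0,0,0,0,-1],[0,-1,0,0,0,0,-1],[0,0,0,0,0,0,-1]]'; done
```

```text
clock: 4.87
tcp_pos: [0.5555, -0.0361, 0.082]
eef_rot: [-0.0, 0.041, 0.999, -0.0]
contact_force: [2.9, -0.1, -0.3]
grip_width: 0.0135
grip_force: 34.5
clock: 5.12
tcp_pos: [0.5551, -0.0378, 0.082]
eef_rot: [-0.0, 0.041, 0.999, 0.0]
contact_force: [1.1, 4.2, 1.4]
grip_width: 0.0131
grip_force: 34.5
```

```bash
python3 -m pendant '[[0,-1.5,0,0,0,0,-1],[0,0,0,0,0,0,-1]]'; python3 -m pendant '[[0,0,0,0,0,0,0],[0,0,0,0,0,0,0.5],[0,0,0,0,0,0,0.5],[0,0,0,0,0,0,0.5],[0,0,-10,0,0,0,0.5],[0,0,-25,0,0,0,0.5],[0,0,-35,0,0,0,0.5],[0,0,-35,0,0,0,1],[0,0,-35,0,0,0,1],[0,0,-20,0,0,0,1],[3,-25,0,0,0,0,1],[0,-30,0,0,0,0,1],[0,-25,0,0,0,0,1],[0,0,0,0,0,0,1],[0,0,0,0,0,0,1]]'
python3 - <<'E'
from h import *
from workcell import bot
s,R,d=wrist(bot);im=d["image"];cv2.imwrite("pics/w2.png",im[:,:,::-1])
p,u,v=world(d,np.ones(im.shape[:2],bool));I=(v<230)|(abs(u-256)<70)
k=I&(abs(p[:,0]-.552)<.08)&(abs(p[:,1]+.12)<.025)&(p[:,2]>.12)&(p[:,2]<.14);q=p[k]
print("bar",k.sum(),rect(q),np.median(q,0),totool(s,R,[*(rect(q)[0]/1000),.12]))
k=I&(abs(p[:,0]-.556)<.045)&(abs(p[:,1]+.036)<.045)&(p[:,2]>.072)&(p[:,2]<.1);q=p[k]
if k.sum()>20:print("pull",rect(q))
E
```

```text
clock: 5.28
tcp_pos: [0.555, -0.0394, 0.082]
eef_rot: [-0.0, 0.041, 0.999, 0.0]
contact_force: [0.2, 4.2, 1.9]
grip_width: 0.0133
grip_force: 34.5
clock: 6.53
tcp_pos: [0.5455, -0.1201, 0.2426]
eef_rot: [0.0, 0.042, 0.999, -0.0]
contact_force: [0.3, 0.2, 0.1]
grip_width: 0.0855
grip_force: 0.0
bar 3883 (array([ 548.9, -124.2]), array([ 34.8, 130.1]), 85.9) [ 0.53935922 -0.12401827  0.12956103] [ -3.7  -3.8 122.6]
pull (array([555.1, -40. ]), array([14.6, 49.3]), 85.3)
```

View pics/w2.png

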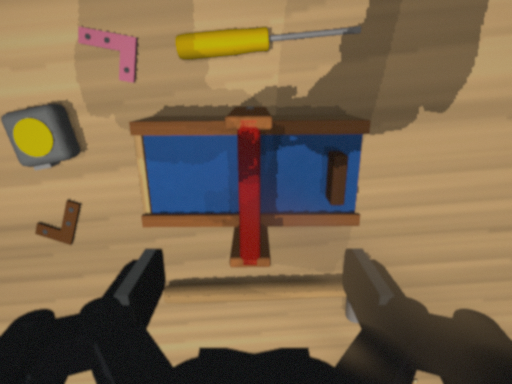

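The wrist view shows the lid fully shut: pull at (337,178), 84.4 mm from the bar, against 85 mm when shut. The red bar is at (250,193). Now I'll grip the bar.

```bash
python3 -m pendant '[[-3.5,-4,20,0,0,0,1],[0,0,30,0,0,0,1],[0,0,30,0,0,0,1],[0,0,25,0,0,0,1],[0,0,14,0,0,0,1],[0,0,5,0,0,0,1],[0,0,0,0,0,0,0],[0,0,0,0,0,0,-0.6],[0,0,0,0,0,0,-1],[0,0,0,0,0,0,-1],[0,0,0,0,0,0,-1],[0,0,0,0,0,0,-1],[0,0,0,0,0,0,-1],[0,0,0,0,0,0,-1],[0,0,0,0,0,0,-1]]' 100
```

```text
clock: 7.83
tcp_pos: [0.5493, -0.1235, 0.1192]
eef_rot: [0.001, 0.041, 0.999, -0.0]
contact_force: [-0.9, -0.5, 5.8]
grip_width: 0.0168
grip_force: 99.3
```

```bash
python3 -m pendant '[[0,0,-1,0,0,0,-1],[0,0,-2,0,0,0,-1],[0,0,-4,0,0,0,-1],[0,0,-6,0,0,0,-1],[0,0,-8,0,0,0,-1],[0,0,-10,0,0,0,-1],[0,0,-12,0,0,0,-1],[0,0,-13,0,0,0,-1],[0,0,-13,0,0,0,-1],[0,0,-13,0,0,0,-1],[0,0,-12,0,0,0,-1],[0,0,-10,0,0,0,-1],[0,0,-7,0,0,0,-1],[0,0,-5,0,0,0,-1],[0,0,-3,0,0,0,-1],[0,0,-1,0,0,0,-1],[0,0,0,0,0,0,-1],[0,0,0,0,0,0,-1],[0,0,0,0,0,0,-1],[0,0,0,0,0,0,-1]]'
python3 -m pendant '[[0,0,0,0,0,0,-1],[0,0,0,0,0,0,-1],[0,0,0,0,0,0,-1],[0,0,0,0,0,0,-1],[0,0,0,0,0,0,-1],[0,0,0,0,0,0,-1]]'
python3 - <<'E'
from h import *
from workcell import bot
s,R,d=wrist(bot);im=d["image"]
sc=bot.get_image("scene")["image"]
cv2.imwrite("pics/f.png",np.vstack([im[:260,:,::-1],cv2.resize(sc[80:300,100:320,::-1],(512,512))[:330]]))
h=cv2.cvtColor(im,cv2.COLOR_RGB2HSV);b=(h[...,0]>100)&(h[...,0]<130)&(h[...,1]>120)
p,u,v=world(d,b);k=abs(p[:,2]-.178)<.02;q=p[k];q=q[abs(q[:,2]-np.median(q[:,2]))<.006]
l=(R.T@(q-s["tcp_pos"]).T).T
c=np.linalg.lstsq(np.c_[l[:,:2],np.ones(len(l))],-l[:,2],rcond=None)[0]
print(len(q),"slopes deg x,y",np.degrees(c[:2]),"lid top z",np.median(q[:,2]),rect(q))
E
```

```text
clock: 9.5
tcp_pos: [0.5487, -0.1232, 0.2375]
eef_rot: [-0.0, 0.041, 0.999, 0.0]
contact_force: [0.7, -0.2, -7.9]
grip_width: 0.0165
grip_force: 97.7
clock: 10.0
tcp_pos: [0.5489, -0.1233, 0.238]
eef_rot: [0.0, 0.041, 0.999, -0.0]
contact_force: [0.2, 0.5, -7.1]
grip_width: 0.0167
grip_force: 97.7
27488 slopes deg x,y [0.09448982 0.00936875] lid top z 0.1765393226925968 (array([ 550.8, -120.7]), array([217.5,  83.1]), 85.4)
```

View pics/f.png

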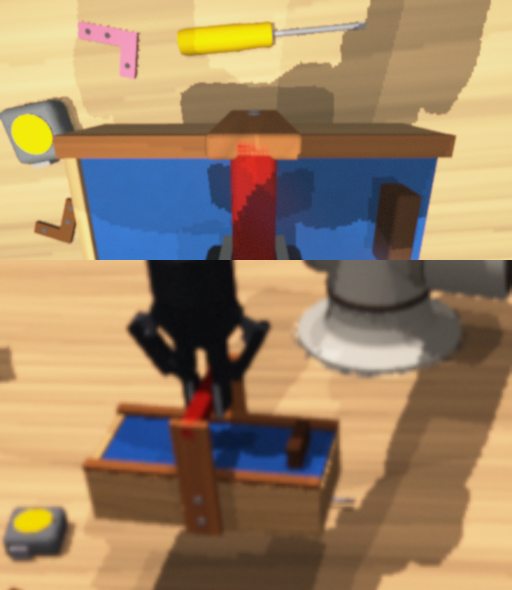

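The box is level (slope under 0.1°), the lid is shut against the end wall, and the underside is at about 0.1185 m. It's held still in the grip, and the tools I can see haven't moved. Handing in.

```bash
python3 -c "
from workcell import bot
print(bot.close_job())"
```

```text
the job is handed in; nothing more can be done
None
```

I slid the lid fully shut, lifted the box by its red handle bar, and handed the job in at about 10 s with the box held still and level, its underside about 118 mm above the bench.

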